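# Reset the tripped breaker under the push-latch cover of the bench power box

### The arm

A 6-joint arm with a two-finger parallel gripper is mounted at the origin on the work surface. World frame = base frame: x ahead of the robot, y to its left, z up, the work surface at z = 0. Lengths are in m, angles in degrees, forces in N, time in s.
With the tool pointing down it reaches from about 0.3 to 0.75 m from the base axis. Payload 8.5 kg.
Tool frame: the origin (TCP) lies midway between the tips of the shut fingers; the grasp point (between the pads) lies 19 mm behind it (env.hold_point_z is the distance from the TCP to the grasp point, in m); z points along the fingers, y is the line along which they close (so a half turn about z gives the same grasp; the last joint's range is limited). The gripper opens to 85 mm and grips with 20 to 120 N. Pads are 22 mm wide; open, the fingers measure 114 mm over their backs; the gripper's body (76 mm by 85 mm) begins 54 mm behind the grasp point. The pads swing forward as they close: fully open they stand 13 mm farther back than shut.
Start: joints at [56.763, 21.807, 74.336, -0, 83.858, -12.336], TCP at [0.196, 0.514, 0.231] pointing down, gripper open.
Joint ranges: [-178.18, 178.18], [-50.72, 133.34], [12.68, 142.11], [-81.47, 261.47], [9.98, 163.14], [-165.26, 165.26]. Speed limits (degrees/s): [136.94, 136.94, 180, 180, 180, 180].

### API

Orientations are given as a 3x3 rotation matrix whose columns are the frame's x, y, z axes.
In Python, from rig import observe, get_image, camera_info, env gives the robot as it stands.
- The arm moves only by the tool drive_tool, never from a script. Its arguments are lists of equal length, an entry for each row: "offset": the shift along the tool's x, y, z in units of 40 mm (1.0 is 40 mm), a list of three; "turn": the turn, a rotation vector about the tool's x, y, z in units of 6 degrees (1.0 is 6 degrees), a list of three; "hand": the opening, from 0 (shut) to 1 (fully open). A call has exactly 10 rows; each row shifts and turns the commanded pose from where the row before left it, along the tool's axes as they then stand; what a row does not reach is not made up. A row lasts 1/8 s, in which the tool goes at most 62.5 mm and 10.7 degrees, less where a joint would pass 70% of its speed; a pose out of reach is approached as far as the arm can. A call is refused whole if a number of a shift passes 1 or a number of a turn 1, either way. A call with a gripper value outside its range is refused whole. The fingers move at their own pace and stop on an object; "newtons" is the grip in N (left out, the last holds). Time passes only in rows, so rows that do not move let the fingers close, or fill a call up. It gives the time, the measured TCP pose, the force, the opening and the grip force at its end, in the units of the state.
- observe(): the state, without advancing time (a new reading comes with each control period).
- get_image(name): name is "side" or "top" or "wrist"; returns the picture (480x640x3 uint8, blue, green, red); there is no depth.
- camera_info(name): a dict with "fx", "fy", "cx", "cy" (pixels), "world_to_cam" (4x4, takes a point from world to camera coordinates). Camera axes: x right, y down, z forward; pixel columns grow to the right and rows downward; lengths in m; the calibration is good to about 2 mm. A picture is of the moment at which its call begins: read the wrist's pose just before it. camera_info takes no time and is no camera call; for the wrist camera it gives the pose at the moment of the call.
- env.close_job(): hands the job in; it is judged then, once.
The state is a dict: "time_s": time; "q": joint angles; "qvel": joint speeds; "joint_efforts": joint torques, N m; "position": TCP position; "tool_rot": TCP orientation; "ft_force": force on the tool from outside, world axes, zero at the start; "wrist_torque": the same for the moment, N m; "grip_width": finger opening in m; "gripper_force": force on a finger pad.
Only numpy, scipy, OpenCV 4.12 (cv2) and the standard library are available. Lean on these libraries where they do the work, as an engineer would, in place of code of your own. Each camera call takes 0.05 s, during which the arm holds its last target. There are 200 camera calls.

### The job

The grinder is dead because a breaker in the bench power box has tripped. Press down on the ribbed front part of the box's closed cover so that its push latch lets go and the cover springs open, press the one reset button that stands taller than its two neighbours fully in, then push the cover over shut and press it down so that it latches and stays shut flush when you let go. Only push, never pinch the cover, and leave the mug, the shingle and the drawknife where they lie.

Things in the scene. Friction and masses are not known exactly. Their poses are not given: they have to be found in the camera images.
- box: Grey cast power box screwed to the bench, 160 (x) x 170 (y) x 80 mm high; two round sockets in its front; flanges 16 mm wide at its sides. Origin: centre of its underside; x from front to rear (hinge), y left, z up. Top: a well 138 x 150 mm, rims 80 mm high at front and sides, 70 mm at the rear, in which the shut cover lies flush, 3 mm clear of the walls. Panel inside at z = 38 mm.
- cover (a joint): Cover angle, rad: 0 = latched shut, flush; grows as the front edge rises and swings back; 1.85 = fully open, leaning back; stop at -0.07, below flush. A damped spring opens it in 2 s. Push-push latch: pressing the front 5 mm below flush (stop at 7 mm, 2 to 4 N) and letting go releases it; pushed shut (2 to 5 N at the front), pressed as far again and let go, it latches at 0.
- cover_press (a point): Where to press: middle of the ribbed pad (20 x 70 mm) on the cover's outer face, 24 mm behind its front edge, midway across, 104 mm from the hinge axis. Moves with the cover. With the cover shut, x points to the hinge, y left, z out of the outer face.
- cover_hinge (a point): Point on the hinge axis midway across, 62 mm behind the box's centre, 76 mm above the bench; the axis runs along the box's y. The cover is a plate 144 mm wide reaching 128 mm from the axis; its outer face is 4 mm (the pad 5 mm) off the plane through the axis, the inner face 2 mm the other way. A striker plate hangs 30 mm below its front.
- breaker_tripped: The tripped breaker: black block 48 (x) x 32 (y) x 14 mm high on the panel, white round button in its middle. Origin: centre of its underside, at z = 38 mm; axes as the box's. Three alike stand in a row across the box at its x = -8, y = -42, 0 and 42 mm; the order varies. In front of them, at box x = -50 mm, a black latch housing 26 x 52 mm reaches z = 62 mm.
- reset_button (a joint): Travel of the tripped breaker's button, m: about 0 = tripped, standing 10 mm above its breaker; 0.006 = fully in, standing 4 mm above like its neighbours. It moves straight down against about 3 N and stays where it is pushed.
- reset_button_top (a point): Centre of the top face of the tripped breaker's button (13 mm across), 62 mm above the bench when tripped and 56 mm when in; under the cover until that is open.
- breaker_a: A breaker that has not tripped, of the same size; its button is in, standing only 4 mm above the block. Origin: centre of its underside.
- breaker_b: The other breaker that has not tripped, the same. Origin: centre of its underside.
- mug: Blue enamel mug, 80 mm across and 85 mm high with a handle, standing loose on the bench left of the box. Origin: centre of its underside.
- shingle: Loose wooden shingle, 260 (x) x 85 (y) x 10 mm, lying on the bench right of the box. Origin: centre of its underside.
- drawknife: Loose drawknife lying on the bench farther left: a steel blade 250 mm long along its y, with a wooden handle at each end pointing to its -x, 30 mm high. Origin: underside below the middle of the blade.
Things that resemble listed ones, but are neither listed nor needed, are in the scene too. There is more than one size of the box; the job needs the smallest.

How it is judged:
By the outcome, as a careful person would: the job done as asked, in the order asked, and still so for the second after the job is handed in, with the robot touching nothing.
It also fails if it takes over 58 s, if anything falls off the work surface, if the arm or the gripper's body presses on something with over 40 N, if the wrist force passes 120 N, or if a joint passes its speed limit or range.

## Working session

There is one attempt and no reset: what is moved stays moved. The work goes in short steps, Python scripts to look and compute and a tool call to move; the robot and the scene stay as the last step left them, time stands still between calls to the robot, and variables do not carry over. Pictures are saved under pics/ and viewed, at most 10 in all, crops included, and the job is handed in when it is done.

Besides the shell and the picture viewer there is one more tool, called after "Call:" by a JSON object that holds its "fn" and its "kwargs". drive_tool: Moves the arm, as the interface text tells. Its arguments: {"type":"object","properties":{"offset":{"type":"array"},"turn":{"type":"array"},"hand":{"type":"array"},"newtons":{"type":"number"}},"required":["offset","turn","hand"]}

```bash
ls; mkdir -p pics
python3 - <<'E'
from rig import *
import cv2
s=observe(); print(s['time_s'],s['position'],s['tool_rot'],s['grip_width'])
for n in("top","side"):
    cv2.imwrite(f"pics/{n}0.png",get_image(n)); i=camera_info(n); print(n,i)
E
```

```text
pics
0.0 [0.19603715 0.51355247 0.23068971] [[-9.34199218e-01  3.56750686e-01 -8.76738279e-04]
 [ 3.56751568e-01  9.34198460e-01 -1.24760931e-03]
 [ 3.73962072e-04 -1.47829340e-03 -9.99998837e-01]] 0.08520416906870618
top {'fx': 550.6469242041729, 'fy': 550.6469242041729, 'cx': 322.1113455345723, 'cy': 243.40956907557174, 'world_to_cam': array([[-0.12591705, -0.99203449, -0.00353185,  0.07568018],
       [-0.97040041,  0.12390907, -0.20729108,  0.50176324],
       [ 0.20607752, -0.02267417, -0.97827294,  1.30794612],
       [ 0.        ,  0.        ,  0.        ,  1.        ]])}
side {'fx': 493.6643925811869, 'fy': 493.6643925811869, 'cx': 323.17568890178154, 'cy': 242.99713569204238, 'world_to_cam': array([[ 8.00064863e-01, -5.99912736e-01,  9.61787092e-04,
        -3.93300169e-01],
       [-4.53844855e-01, -6.06310468e-01, -6.53002653e-01,
         3.08056433e-01],
       [ 3.92327749e-01,  5.22007975e-01, -7.57355010e-01,
         1.07638486e+00],
       [ 0.00000000e+00,  0.00000000e+00,  0.00000000e+00,
         1.00000000e+00]])}
```

View pics/top0.png

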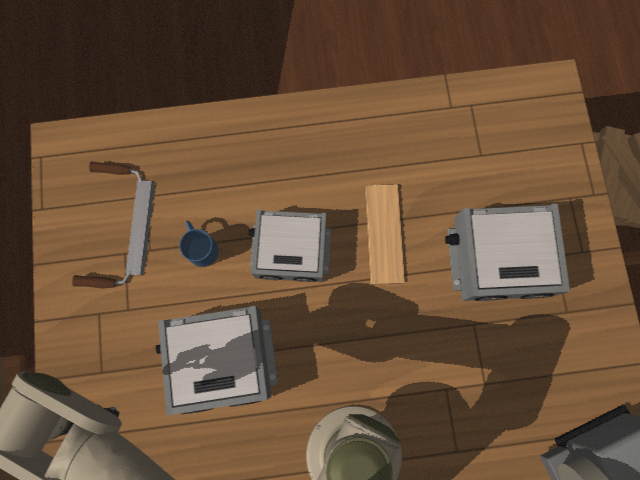

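View pics/side0.png

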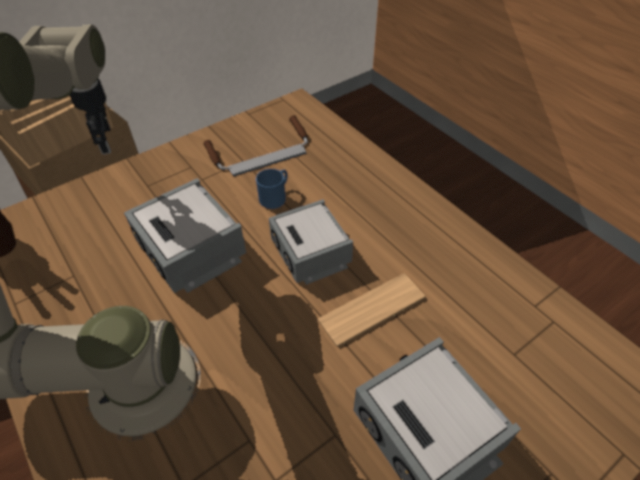

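The top picture shows three boxes. The smallest is the middle one, with its cover at about (290,243) and pad at (288,260), between the mug at (198,247) and the shingle at (385,233). The side picture agrees, with its pad at (295,235).

```bash
cat > h.py <<'E'
import numpy as np, cv2
from rig import *
def ray(n,uv,z):
    i=camera_info(n) if isinstance(n,str) else n
    T=i['world_to_cam']; R=T[:3,:3]; c=-R.T@T[:3,3]
    d=R.T@np.array([(uv[0]-i['cx'])/i['fx'],(uv[1]-i['cy'])/i['fy'],1])
    return c+d*(z-c[2])/d[2]
def blob(m,near):
    cs,_=cv2.findContours(m.astype(np.uint8),cv2.RETR_EXTERNAL,cv2.CHAIN_APPROX_NONE)
    cs=[c for c in cs if cv2.contourArea(c)>30]
    return min(cs,key=lambda c:np.hypot(*(np.array(cv2.minAreaRect(c)[0])-near)))
E
python3 - <<'E'
from h import *
for n,near,padn in(("top",(290,243),(288,260)),("side",(312,232),(295,235))):
    g=cv2.imread(f"pics/{n}0.png"); h=cv2.cvtColor(g,cv2.COLOR_BGR2HSV)
    for nm,m,z,p in(("cover",(h[...,2]>140)&(h[...,1]<60),.08,near),("pad",h[...,2]<60,.081,padn)):
        c=blob(m,p)
        P=np.array([ray(n,q[0],z)[:2] for q in c]).astype(np.float32)
        r=cv2.minAreaRect(P*1000); print(n,nm,cv2.boundingRect(c),np.round(r[0],1),np.round(r[1],1),round(r[2],1))
        M=cv2.moments(c);print('  centroid',np.round(ray(n,(M['m10']/M['m00'],M['m01']/M['m00']),z)*1000,1))
E
```

```text
top cover (258, 213, 62, 58) [517.2  91.6] [143.2 137.9] 79.7
  centroid [513.8  92.3  80. ]
top pad (274, 256, 28, 8) [473.2 100.2] [65.4 16.8] 79.3
  centroid [474.  101.3  81. ]
side cover (276, 205, 70, 53) [521.6  92.1] [145.1 141.7] 79.3
  centroid [516.3  89.8  80. ]
side pad (289, 227, 12, 16) [475.6 100.2] [57.9 10.9] 79.2
  centroid [475.4  99.7  81. ]
```

The pad is at about (474.5, 100) mm with yaw about -10.5°. The cover measures 144 mm wide, which fits the smallest box. I'll move toward it with the fingers shut.

Call:
{"fn": "drive_tool", "kwargs": {"offset": [[0,0,0],[0,0,0],[-1,-1,0],[-1,-1,0],[-1,-1,0],[-1,-1,0],[-1,-1,0],[-1,-1,0],[-1,-1,0],[-1,-1,0]], "turn": [[0,0,-0.9],[0,0,-0.85],[0,0,0],[0,0,0],[0,0,0],[0,0,0],[0,0,0],[0,0,0],[0,0,0],[0,0,0]], "hand": [0,0,0,0,0,0,0,0,0,0]}}

```text
time_s: 1.35
position: [0.4539, 0.1396, 0.2312]
tool_rot: [[-0.984, 0.181, -0.0], [0.181, 0.984, 0.0], [0.0, 0.0, -1.0]]
ft_force: [1.8, 1.0, 0.2]
grip_width: -0.0003
gripper_force: 0.0
```

```bash
cat >> h.py <<'E'
YAW=np.radians(-10.5); BX=np.array([np.cos(YAW),np.sin(YAW),0]); BY=np.array([-BX[1],BX[0],0])
B=np.array([.4745,.100,0])+.042*BX
def box(x,y,z): return B+x*BX+y*BY+np.array([0,0,z])
def go(*p):
    s=observe(); R=s['tool_rot']; d=s['position']-B
    Rt=np.column_stack([-BX,BY,[0,0,-1]])
    print('t',round(s['time_s'],2),'box mm',np.round([d@BX*1000,d@BY*1000,d[2]*1000],1),'F',np.round(s['ft_force'],1))
    print('turn units',np.round(cv2.Rodrigues(R.T@Rt)[0].ravel()/np.radians(6),2))
    for q in p: print('offset units to',q,np.round(R.T@(box(*np.array(q)/1000)-s['position'])/.04,3))
E
python3 - <<'E'
from h import *
go((-42,0,100),(-42,0,81)); cv2.imwrite('pics/w1.png',get_image('wrist'))
E
```

```text
t 1.35 box mm [-69.5  35.1 231.2] F [1.8 1.  0.2]
turn units [ 0.   -0.    0.01]
offset units to (-42, 0, 100) [-0.687 -0.88   3.279]
offset units to (-42, 0, 81) [-0.687 -0.88   3.754]
```

View pics/w1.png

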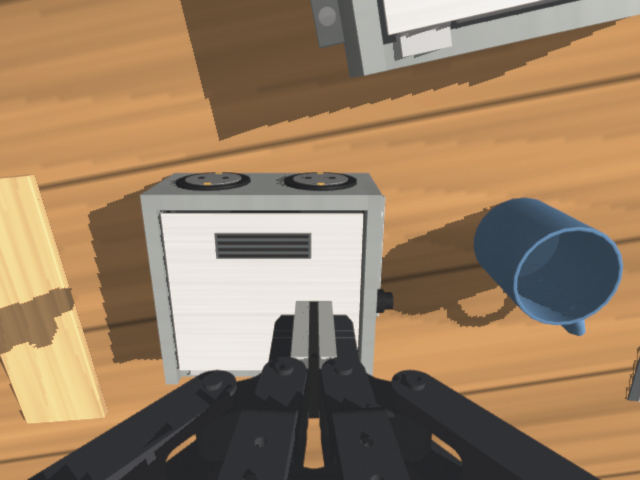

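The wrist view shows the box from above: front rim at the top (row 195), pad at about (263,246), cover from (162,211) to (365,372). I'll refine the pose from this view.

Run:
```python
from h import *
g=cv2.imread('pics/w1.png')
h=cv2.cvtColor(g,cv2.COLOR_BGR2HSV)
m=np.zeros(g.shape[:2],bool); m[225:265,205:320]=h[225:265,205:320,2]<130
m=cv2.morphologyEx(m.astype(np.uint8),cv2.MORPH_CLOSE,np.ones((5,5)))
c=blob(m,(263,246)); i=camera_info('wrist')
P=np.array([ray(i,q[0],.081)[:2]*1000 for q in c],np.float32)
r=cv2.minAreaRect(P); print(cv2.boundingRect(c),r)
cv2.imwrite
for q in((162,211),(363,211),(143,196),(384,196)):
    w=ray(i,q,.08); d=w-B; print(q,np.round(w*1000,1),'box',np.round([d@BX*1000,d@BY*1000],1))
```

```text
(215, 234, 96, 24) ((477.44989013671875, 92.98287200927734), (69.31831359863281, 17.98240089416504), 79.42132568359375)
(162, 211) [438.9  28.1  80. ] box [-63.9 -77.2]
(363, 211) [465.2 169.   80. ] box [-63.7  66.1]
(143, 196) [425.8  18.2  80. ] box [-75.  -89.3]
(384, 196) [457.  185.1  80. ] box [-74.7  80.5]
```

Call:
{"fn": "drive_tool", "kwargs": {"offset": [[-0.69,-0.88,0],[0,0,1],[0,0,1],[0,0,0.5],[0,0,0],[0,0,0],[0,0,0],[0,0,0],[0,0,0],[0,0,0]], "turn": [[0,0,0],[0,0,0],[0,0,0],[0,0,0],[0,0,0],[0,0,0],[0,0,0],[0,0,0],[0,0,0],[0,0,0]], "hand": [0,0,0,0,0,0,0,0,0,0]}}

```text
time_s: 2.65
position: [0.474, 0.1017, 0.1314]
tool_rot: [[-0.984, 0.181, 0.0], [0.181, 0.984, 0.0], [-0.0, 0.0, -1.0]]
ft_force: [-0.5, 0.3, 0.0]
grip_width: -0.0005
gripper_force: 0.0
```

```bash
cat > wm.py <<'E'
from h import *
import sys
s=observe(); print('qvel',np.abs(s['qvel']).max())
i=camera_info('wrist'); g=get_image('wrist'); cv2.imwrite(sys.argv[1],g)
h=cv2.cvtColor(g,cv2.COLOR_BGR2HSV)
m=cv2.morphologyEx(((h[...,2]>140)&(h[...,1]<60)).astype(np.uint8),cv2.MORPH_CLOSE,np.ones((3,3)))
for n in('top','side'):
    gg=get_image(n); cv2.imwrite(sys.argv[1].replace('.png',n+'.png'),gg)
go((-42,0,81))
np.save('wi.npy',i['world_to_cam'])
E
python3 wm.py pics/w2.png
```

```text
qvel 0.09540361357366635
t 2.8 box mm [-42.8   1.5 131.3] F [-0.1  0.5 -0.6]
turn units [-0.   -0.    0.02]
offset units to (-42, 0, 81) [-0.02  -0.038  1.258]
```

View pics/w2.png

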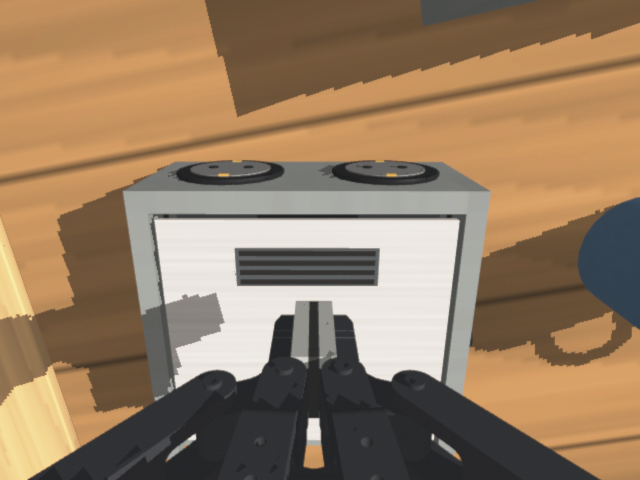

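The view shows the pad at (235..379, 248..286), front rim outer corners at (124,192) and (488,192), and the tips left of centre relative to the pad.

Run:
```python
from h import *
i=camera_info('wrist')
for q,z in(((235,248),.081),((379,248),.081),((378,286),.081),((236,286),.081),((124,192),.08),((488,192),.08)):
    w=ray(i,q,z); d=w-B; print(q,np.round(w*1000,1),'box',np.round([d@BX*1000,d@BY*1000],1))
s=observe()
T=i['world_to_cam'];p=T[:3,:3]@s['position']+T[:3,3];print('tcp px',p[0]/p[2]*i['fx']+i['cx'],p[1]/p[2]*i['fy']+i['cy'])
```

```text
(235, 248) [457.9  65.9  81. ] box [-52.1 -36.5]
(379, 248) [470.4 134.5  81. ] box [-52.3  33.1]
(378, 286) [490.5 131.3  81. ] box [-31.9  33.7]
(236, 286) [477.8  61.6  81. ] box [-31.8 -37.2]
(124, 192) [421.8  21.6  80. ] box [-79.5 -86.7]
(488, 192) [452.3 188.1  80. ] box [-79.9  82.5]
tcp px 313.66908366463167 318.62314498476263
```

Call:
{"fn": "drive_tool", "kwargs": {"offset": [[-0.02,-0.08,0.8],[0,0,0.3],[0,0,0.05],[0,0,0.05],[0,0,0.05],[0,0,0.05],[0,0,0.04],[0,0,0.04],[0,0,0],[0,0,0]], "turn": [[0,0,0],[0,0,0],[0,0,0],[0,0,0],[0,0,0],[0,0,0],[0,0,0],[0,0,0],[0,0,0],[0,0,0]], "hand": [0,0,0,0,0,0,0,0,0,0]}}

```text
time_s: 4.05
position: [0.4743, 0.0984, 0.0762]
tool_rot: [[-0.984, 0.181, 0.0], [0.181, 0.984, 0.0], [-0.0, 0.0, -1.0]]
ft_force: [-0.0, 0.3, 2.3]
grip_width: 0.0002
gripper_force: 1.0
```

Call:
{"fn": "drive_tool", "kwargs": {"offset": [[0.2,0,-0.6],[0.9,0,-1],[0.9,0,-1],[0,0,-1],[0,0,-0.5],[0,0,0],[0,0,0],[0,0,0],[0,0,0],[0,0,0]], "turn": [[0,0,0],[0,0,0],[0,0,0],[0,0,0],[0,0,0],[0,0,0],[0,0,0],[0,0,0],[0,0,0],[0,0,0]], "hand": [0,0,0,0,0,0,0,0,0,0]}}

```text
time_s: 5.3
position: [0.3954, 0.1128, 0.2398]
tool_rot: [[-0.984, 0.181, -0.001], [0.181, 0.984, -0.0], [0.001, -0.0, -1.0]]
ft_force: [0.6, 0.1, 0.4]
grip_width: 0.0001
gripper_force: 0.0
```

Call:
{"fn": "drive_tool", "kwargs": {"offset": [[0,0,0],[0,0,0],[0,0,0],[0,0,0],[0,0,0],[0,0,0],[0,0,0],[0,0,0],[0,0,0],[0,0,0]], "turn": [[0,0,0],[0,0,0],[0,0,0],[0,0,0],[0,0,0],[0,0,0],[0,0,0],[0,0,0],[0,0,0],[0,0,0]], "hand": [0,0,0,0,0,0,0,0,0,0]}}

```text
time_s: 6.55
position: [0.3955, 0.1128, 0.2401]
tool_rot: [[-0.984, 0.181, -0.0], [0.181, 0.984, 0.0], [0.0, 0.0, -1.0]]
ft_force: [0.1, -0.2, -0.7]
grip_width: 0.0002
gripper_force: 0.0
```

```bash
sed -i 's/^B=.*/&-.0017*BY/' h.py; python3 wm.py pics/w3.png; python3 -c "
import cv2,numpy as np
w=cv2.imread('pics/w3.png');t=cv2.resize(cv2.imread('pics/w3top.png')[180:300,230:350],(240,240))
s=cv2.resize(cv2.imread('pics/w3side.png')[170:290,250:370],(240,240))
cv2.imwrite('pics/m3.png',np.hstack([cv2.resize(w,(560,420)),cv2.resize(np.vstack([t,s]),(210,420))]))"
```

```text
qvel 0.06811156410951791
t 6.7 box mm [-1.220e+02 -1.000e-01  2.401e+02] F [-0.6  0.2  1. ]
turn units [0.   0.   0.02]
offset units to (-42, 0, 81) [-2.000e+00 -1.000e-03  3.979e+00]
```

View pics/m3.png

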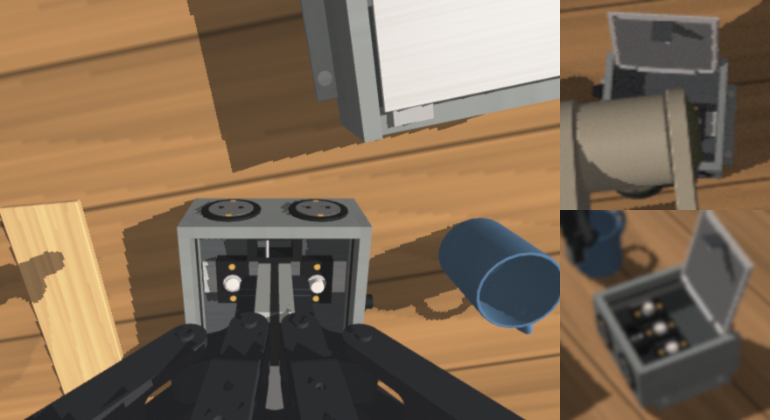

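The cover is open. In the wrist view two buttons show at about (266,325) and (362,325), and the fingers hide the middle one. The side view shows all three, so I'll test each against the 56 mm and 62 mm heights.

Run:
```python
from h import *
w=cv2.imread('pics/w3.png'); s=cv2.imread('pics/w3side.png')
i=camera_info('wrist'); j=camera_info('side')
def pr(i,P):
    T=i['world_to_cam'];p=T[:3,:3]@P+T[:3,3];return np.round([p[0]/p[2]*i['fx']+i['cx'],p[1]/p[2]*i['fy']+i['cy']],1)
for y in(-42,0,42): print(y,[(n,z,pr(k,box(-.008,y/1000,z/1000))) for n,k in(('w',i),('s',j)) for z in(52,56,62)])
for n,g,y0,y1,x0,x1 in(('w',w,285,360,220,420),('s',s,215,265,280,335)):
    m=np.zeros(g.shape[:2],np.uint8); h=cv2.cvtColor(g,cv2.COLOR_BGR2HSV)
    m[y0:y1,x0:x1]=(h[y0:y1,x0:x1,2]>(150))&(h[y0:y1,x0:x1,1]<60)
    for c in cv2.findContours(m,cv2.RETR_EXTERNAL,cv2.CHAIN_APPROX_NONE)[0]:
        if cv2.contourArea(c)>8: print(n,cv2.boundingRect(c),cv2.contourArea(c))
a=cv2.resize(w[280:370,210:420],None,fx=3.6,fy=3.6,interpolation=2)[:,:756]; b=cv2.resize(s[210:260,278:338],None,fx=5,fy=5,interpolation=2)
c=np.zeros((a.shape[0]+250,a.shape[1],3),np.uint8); c[:a.shape[0]]=a; c[a.shape[0]:,:300]=b
cv2.imwrite('pics/m4.png',c)
```

```text
-42 [('w', 52, array([265.7, 322.4])), ('w', 56, array([265.2, 324.8])), ('w', 62, array([264.5, 328.5])), ('s', 52, array([313.9, 249.4])), ('s', 56, array([313.9, 248.4])), ('s', 62, array([313.8, 246.9]))]
0 [('w', 52, array([313.4, 322.5])), ('w', 56, array([313.4, 324.9])), ('w', 62, array([313.4, 328.6])), ('s', 52, array([306.9, 238.3])), ('s', 56, array([306.8, 237.3])), ('s', 62, array([306.8, 235.8]))]
42 [('w', 52, array([361.1, 322.6])), ('w', 56, array([361.6, 325. ])), ('w', 62, array([362.3, 328.7])), ('s', 52, array([300.2, 227.7])), ('s', 56, array([300.1, 226.6])), ('s', 62, array([300. , 225.1]))]
w (295, 356, 13, 4) 29.0
w (220, 324, 3, 36) 37.0
w (353, 314, 18, 21) 214.5
w (256, 314, 20, 19) 255.0
w (232, 299, 8, 35) 119.5
w (405, 285, 15, 75) 704.5
s (311, 246, 6, 5) 13.5
s (305, 235, 5, 4) 10.5
s (324, 215, 11, 16) 16.5
```

View pics/m4.png

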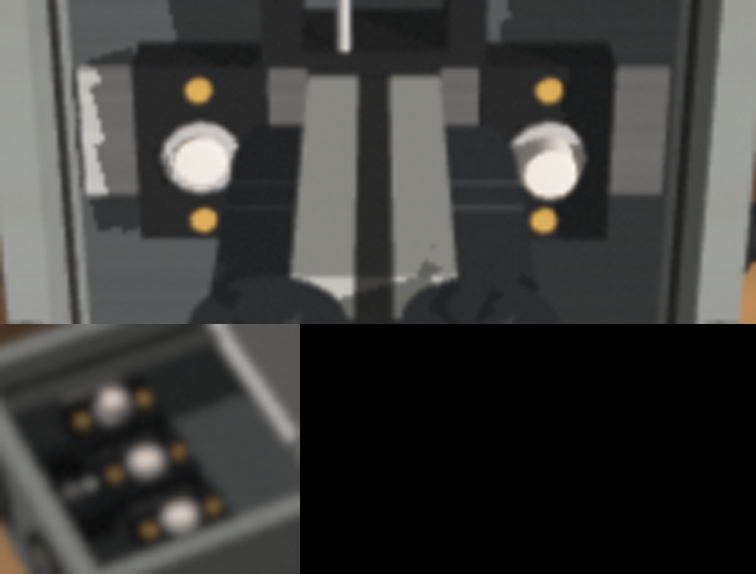

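The right-hand button at box y = +42 has its top at about (362.8,328.3), which matches 62 mm. The left one at (265.5,325) matches 56 mm. The tripped breaker is therefore the one at y = +42.

Call:
{"fn": "drive_tool", "kwargs": {"offset": [[-1,0.5,0],[-1,0.55,0],[-0.85,0,0],[0,0,1],[0,0,1],[0,0,1],[0,0,0.8],[0,0,0.45],[0,0,0],[0,0,0]], "turn": [[0,0,0],[0,0,0],[0,0,0],[0,0,0],[0,0,0],[0,0,0],[0,0,0],[0,0,0],[0,0,0],[0,0,0]], "hand": [0,0,0,0,0,0,0,0,0,0]}}

```text
time_s: 7.95
position: [0.5157, 0.1336, 0.0709]
tool_rot: [[-0.984, 0.181, 0.001], [0.181, 0.984, 0.0], [-0.001, 0.0, -1.0]]
ft_force: [-0.1, 0.1, -0.2]
grip_width: -0.0002
gripper_force: 0.0
```

```bash
python3 -c "
from h import *
go((-8,42,62),(-8,42,55.5))"
```

```text
t 7.95 box mm [-7.6 42.2 70.9] F [-0.1  0.1 -0.2]
turn units [0.   0.01 0.02]
offset units to (-8, 42, 62) [ 0.01  -0.006  0.223]
offset units to (-8, 42, 55.5) [ 0.01  -0.006  0.385]
```

Call:
{"fn": "drive_tool", "kwargs": {"offset": [[0,0,0.15],[0,0,0.05],[0,0,0.05],[0,0,0.04],[0,0,0.04],[0,0,0.03],[0,0,0.02],[0,0,0],[0,0,0],[0,0,0]], "turn": [[0,0,0],[0,0,0],[0,0,0],[0,0,0],[0,0,0],[0,0,0],[0,0,0],[0,0,0],[0,0,0],[0,0,0]], "hand": [0,0,0,0,0,0,0,0,0,0]}}

```text
time_s: 9.2
position: [0.5153, 0.1335, 0.0559]
tool_rot: [[-0.984, 0.18, 0.001], [0.18, 0.984, -0.0], [-0.001, 0.0, -1.0]]
ft_force: [-3.7, -1.4, 13.1]
grip_width: -0.0
gripper_force: 6.5
```

The button hit its stop (z = 55.9 mm, force rising to 13 N), so it is fully in. I'll lift and go over behind the open cover.

Call:
{"fn": "drive_tool", "kwargs": {"offset": [[0,0,-0.5],[0,0,-1],[0,0,-1],[0,0,-1],[0,0,-1],[0,0,-1],[0,-0.5,-0.6],[-0.5,-0.55,0],[-1,0,0],[-1,0,0]], "turn": [[0,0,0],[0,0,0],[0,0,0],[0,0,0],[0,0,0],[0,0,0],[0,0,0],[0,0,0],[0,0,0],[0,0,0]], "hand": [0,0,0,0,0,0,0,0,0,0]}}

```text
time_s: 10.45
position: [0.607, 0.0737, 0.2989]
tool_rot: [[-0.983, 0.181, 0.0], [0.181, 0.983, 0.0], [-0.0, 0.0, -1.0]]
ft_force: [1.3, -0.6, 0.2]
grip_width: 0.0002
gripper_force: 0.0
```

Call:
{"fn": "drive_tool", "kwargs": {"offset": [[-0.95,0,0],[0,0,0],[0,0,0],[0,0,0],[0,0,0],[0,0,0],[0,0,0],[0,0,0],[0,0,0],[0,0,0]], "turn": [[0,0,0],[0,0,0],[0,0,0],[0,0,0],[0,0,0],[0,0,0],[0,0,0],[0,0,0],[0,0,0],[0,0,0]], "hand": [0,0,0,0,0,0,0,0,0,0]}}

```text
time_s: 11.7
position: [0.6434, 0.0673, 0.2989]
tool_rot: [[-0.984, 0.181, -0.0], [0.181, 0.984, -0.0], [0.0, -0.0, -1.0]]
ft_force: [-0.2, -0.4, -0.2]
grip_width: -0.0002
gripper_force: 0.0
```

Run:
```python
from h import *
go((130,0,175))
s=get_image('side'); t=get_image('top'); cv2.imwrite('pics/m5.png',np.hstack([cv2.resize(s[150:300,230:380],(400,400)),cv2.resize(t[170:300,220:350],(400,400))]))
```

```text
t 11.7 box mm [130.    0.3 298.9] F [-0.2 -0.4 -0.2]
turn units [-0.   -0.    0.02]
offset units to (130, 0, 175) [-0.    -0.008  3.097]
```

View pics/m5.png

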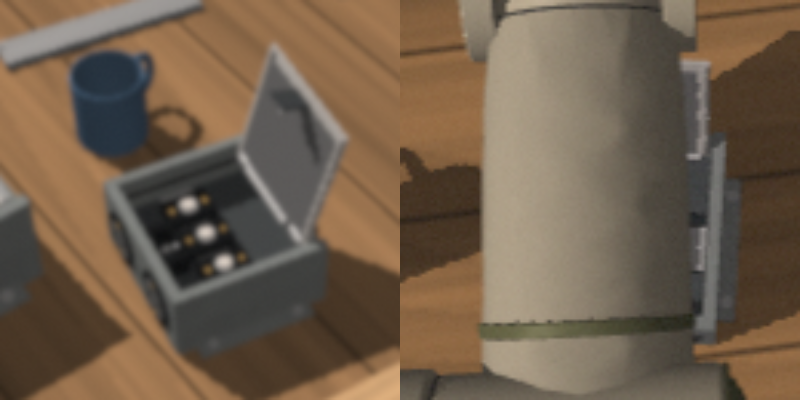

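The cover is open, leaning back, and the button at (187,203) in the left crop now looks level with its neighbours. Next I'll descend behind the cover and work out the pushing arc.

Call:
{"fn": "drive_tool", "kwargs": {"offset": [[0,0,1],[0,0,1],[0,0,0.7],[0,0,0.4],[0,0,0],[0.2,0,0],[0.2,0,0],[0,0,0],[0,0,0],[0,0,0]], "turn": [[0,0,0],[0,0,0],[0,0,0],[0,0,0],[0,0,0],[0,0,0],[0,0,0],[0,0,0],[0,0,0],[0,0,0]], "hand": [0,0,0,0,0,0,0,0,0,0]}}

```text
time_s: 13.05
position: [0.6278, 0.0702, 0.175]
tool_rot: [[-0.984, 0.181, 0.0], [0.181, 0.984, -0.0], [-0.0, -0.0, -1.0]]
ft_force: [0.3, 0.2, -0.2]
grip_width: 0.0004
gripper_force: 0.0
```

Run:
```python
from h import *
go((77,0,188))
th=np.radians(np.linspace(90,0,25)); r=115
x=62-r*np.cos(th)+4*np.sin(th)+11; z=76+r*np.sin(th)+4*np.cos(th)
u=np.round(np.column_stack([-np.diff(x),-np.diff(z)])/40,2)
print(np.round([x[0],z[0]]),u.tolist())
```

```text
t 13.05 box mm [114.1   0.3 175. ] F [ 0.3  0.2 -0.2]
turn units [-0.    0.    0.02]
offset units to (77, 0, 188) [ 0.929 -0.006 -0.326]
[ 77. 191.] [[0.19, -0.0], [0.19, 0.01], [0.19, 0.02], [0.18, 0.04], [0.18, 0.05], [0.18, 0.06], [0.17, 0.07], [0.17, 0.08], [0.16, 0.09], [0.16, 0.1], [0.15, 0.11], [0.14, 0.12], [0.13, 0.13], [0.12, 0.14], [0.11, 0.15], [0.1, 0.16], [0.09, 0.16], [0.08, 0.17], [0.07, 0.17], [0.06, 0.18], [0.05, 0.18], [0.04, 0.18], [0.02, 0.19], [0.01, 0.19]]
```

Call:
{"fn": "drive_tool", "kwargs": {"offset": [[0.1,0,-0.05],[0.1,0,-0.05],[0.1,0,-0.05],[0.1,0,-0.05],[0.1,0,-0.05],[0.1,0,-0.05],[0.1,0,-0.05],[0.1,0,-0.05],[0.13,0,0],[0,0,0]], "turn": [[0,0,0],[0,0,0],[0,0,0],[0,0,0],[0,0,0],[0,0,0],[0,0,0],[0,0,0],[0,0,0],[0,0,0]], "hand": [0,0,0,0,0,0,0,0,0,0]}}

```text
time_s: 14.3
position: [0.5908, 0.077, 0.1912]
tool_rot: [[-0.984, 0.18, 0.0], [0.18, 0.984, -0.0], [-0.0, 0.0, -1.0]]
ft_force: [0.4, -0.6, 0.7]
grip_width: -0.0001
gripper_force: 0.6
```

Call:
{"fn": "drive_tool", "kwargs": {"offset": [[0.19,0,0],[0.19,0,0.01],[0.19,0,0.02],[0.18,0,0.04],[0.18,0,0.05],[0.18,0,0.06],[0.17,0,0.07],[0.17,0,0.08],[0.16,0,0.09],[0.16,0,0.1]], "turn": [[0,0,0],[0,0,0],[0,0,0],[0,0,0],[0,0,0],[0,0,0],[0,0,0],[0,0,0],[0,0,0],[0,0,0]], "hand": [0,0,0,0,0,0,0,0,0,0]}}

```text
time_s: 15.55
position: [0.5209, 0.0898, 0.1698]
tool_rot: [[-0.984, 0.181, -0.0], [0.181, 0.984, 0.0], [0.0, 0.0, -1.0]]
ft_force: [1.2, -0.9, 1.2]
grip_width: -0.0003
gripper_force: 0.8
```

Run:
```python
from h import *
th=np.radians(52.5); r=115
go((62-r*np.cos(th)+4*np.sin(th)+11,0,76+r*np.sin(th)+4*np.cos(th)))
s=get_image('side'); t=get_image('wrist'); cv2.imwrite('pics/m6.png',np.hstack([cv2.resize(s[150:300,230:380],(340,340)),cv2.resize(t,(453,340))]))
```

```text
t 15.55 box mm [5.500e+00 1.000e-01 1.698e+02] F [ 1.2 -0.9  1.2]
turn units [ 0.   -0.    0.02]
offset units to (np.float64(6.165849025162069), 0, np.float64(169.67067984952695)) [-0.016 -0.004  0.004]
```

View pics/m6.png

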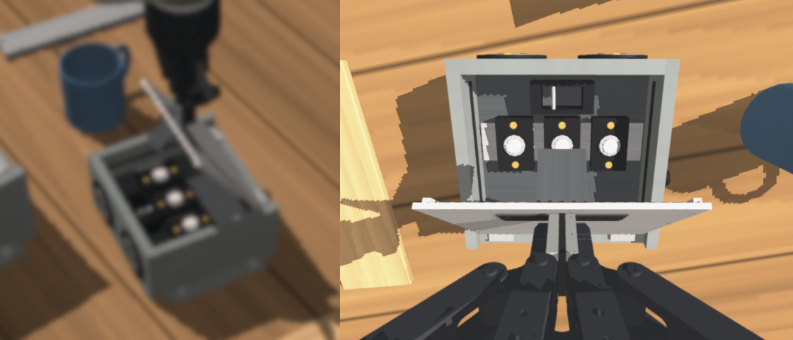

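The cover is being pushed over at about 52° and all three buttons look alike. I'll continue the arc.

Call:
{"fn": "drive_tool", "kwargs": {"offset": [[0.15,0,0.11],[0.14,0,0.12],[0.13,0,0.13],[0.12,0,0.14],[0.11,0,0.15],[0.1,0,0.16],[0.09,0,0.16],[0.08,0,0.17],[0.07,0,0.17],[0.06,0,0.18]], "turn": [[0,0,0],[0,0,0],[0,0,0],[0,0,0],[0,0,0],[0,0,0],[0,0,0],[0,0,0],[0,0,0],[0,0,0]], "hand": [0,0,0,0,0,0,0,0,0,0]}}

```text
time_s: 16.9
position: [0.4798, 0.0973, 0.11]
tool_rot: [[-0.984, 0.18, -0.0], [0.18, 0.984, -0.0], [0.0, -0.0, -1.0]]
ft_force: [-1.2, 0.4, 1.2]
grip_width: -0.0001
gripper_force: 1.0
```

```bash
python3 -c "
from h import *
go((-42,0,81),(-42,0,76))"
```

```text
t 16.9 box mm [-3.63e+01  1.00e-01  1.10e+02] F [-1.2  0.4  1.2]
turn units [-0.   -0.    0.02]
offset units to (-42, 0, 81) [ 0.143 -0.001  0.726]
offset units to (-42, 0, 76) [ 0.143 -0.001  0.851]
```

Call:
{"fn": "drive_tool", "kwargs": {"offset": [[0.05,0,0.18],[0.05,0,0.18],[0.03,0,0.18],[0.01,0,0.15],[0,0,0.06],[0,0,0.05],[0,0,0.03],[0,0,0.03],[0,0,0],[0,0,0]], "turn": [[0,0,0],[0,0,0],[0,0,0],[0,0,0],[0,0,0],[0,0,0],[0,0,0],[0,0,0],[0,0,0],[0,0,0]], "hand": [0,0,0,0,0,0,0,0,0,0]}}

```text
time_s: 18.15
position: [0.4745, 0.0983, 0.0762]
tool_rot: [[-0.984, 0.18, -0.0], [0.18, 0.984, -0.0], [0.0, -0.0, -1.0]]
ft_force: [-0.0, -0.4, 1.3]
grip_width: 0.0001
gripper_force: 1.0
```

Same depth as the first press. I'll lift slowly.

Call:
{"fn": "drive_tool", "kwargs": {"offset": [[0,0,-0.05],[0,0,-0.05],[0,0,-0.1],[0,0,-0.3],[0.3,0,-1],[0.6,0,-1],[0.6,0,-1],[0,0,-0.5],[0,0,0],[0,0,0]], "turn": [[0,0,0],[0,0,0],[0,0,0],[0,0,0],[0,0,0],[0,0,0],[0,0,0],[0,0,0],[0,0,0],[0,0,0]], "hand": [0,0,0,0,0,0,0,0,0,0]}}

```text
time_s: 19.4
position: [0.4153, 0.1091, 0.2354]
tool_rot: [[-0.984, 0.181, -0.001], [0.181, 0.984, 0.0], [0.001, -0.0, -1.0]]
ft_force: [-0.1, -0.5, -0.9]
grip_width: 0.0002
gripper_force: 0.0
```

Call:
{"fn": "drive_tool", "kwargs": {"offset": [[0,0,0],[0,0,0],[0,0,0],[0,0,0],[0,0,0],[0,0,0],[0,0,0],[0,0,0],[0,0,0],[0,0,0]], "turn": [[0,0,0],[0,0,0],[0,0,0],[0,0,0],[0,0,0],[0,0,0],[0,0,0],[0,0,0],[0,0,0],[0,0,0]], "hand": [0,0,0,0,0,0,0,0,0,0]}}

```text
time_s: 20.65
position: [0.4156, 0.1092, 0.2361]
tool_rot: [[-0.984, 0.181, -0.0], [0.181, 0.984, -0.0], [0.0, -0.0, -1.0]]
ft_force: [0.8, 0.3, -0.7]
grip_width: -0.0001
gripper_force: 0.0
```

Run:
```python
from h import *
go((-42,0,81))
s=get_image('side'); t=get_image('wrist'); cv2.imwrite('pics/m7.png',np.hstack([cv2.resize(s[150:300,230:380],(340,340)),cv2.resize(t,(453,340))]))
```

```text
t 20.65 box mm [-101.6   -0.   236.1] F [ 0.8  0.3 -0.7]
turn units [-0.   -0.    0.02]
offset units to (-42, 0, 81) [-1.491e+00 -1.000e-03  3.878e+00]
```

View pics/m7.png

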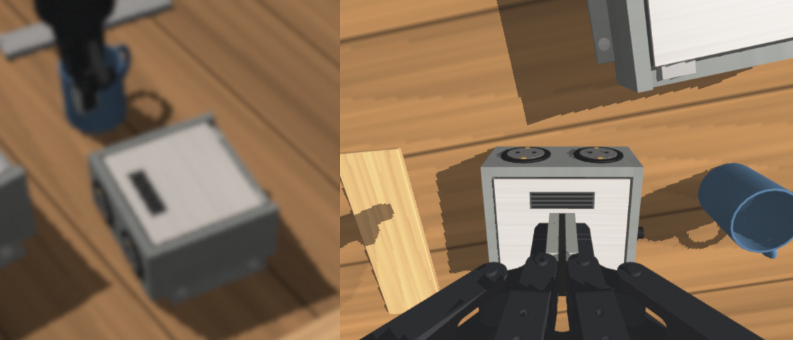

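The cover is shut flush 2 s after I let go, with its pad at (562,200) in the wrist view. The mug and shingle have not moved. I'll hand the job in.

```bash
python3 -c "
from rig import env
print(env.close_job())"
```

```text
the job is handed in; nothing more can be done
None
```

I opened the smallest box's cover with its push latch, pressed the tall reset button (left breaker, box y = +42 mm) in to its stop, and pushed the cover shut; it was still flush about 2 s after I let go, and I handed the job in at about 21 s.

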